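# Regrasp a cartridge and load it into the deep bay of a sloping dock

### The job

Draw the cartridge out of its storage sleeve by the nose, lay it flat on the worktop clear of the sleeve and let it go, then take it again by its black grip end and slide it nose first into the sloping dock, until its flange sits against the mouth. Only one of the two bays is deep enough: the other has a thick insert out of sight on its floor, so find the deep one by feel, without forcing the cartridge, and leave the bottle, timer, tape and tube alone.

Things in the scene. Friction and masses are not known exactly. Their poses are not given: they have to be found in the camera images.
- cartridge: Loose cartridge, 144 mm long, 0.10 to 0.16 kg, lying flat. Origin at its centre, half-way up its 32 mm height; x along it to the nose, y across, z up. Grey shaft x = -18 to +72 mm, 44 wide, 32 high (last 9 mm narrower by up to 3 mm a side). Flange x = -24 to -18 mm, 60 wide, z = -16 to +24 mm.
- nose_part (a point): Middle of the part of the shaft that stands out of the sleeve at the start, at x = +50 mm in the cartridge's frame (22 mm behind the nose tip); 44 mm wide, 32 mm high. Same axes as the cartridge. Only the front 45 mm or so stand out.
- grip_end (a point): Middle of the cartridge's black ribbed grip end, at x = -48 mm in the cartridge's frame; 48 mm long (x = -72 to -24 mm), 40 mm wide, 32 mm high. Same axes as the cartridge.
- sleeve: Fixed aluminium sleeve with a roof, 105 mm long, 76 wide (100 over its feet), 52 high, open at one end. Origin on the worktop under its middle; x points out of the open end, at x = +50 mm. The cartridge lies on its 4 mm floor, nose outwards along x, 3 mm play beside the flange; it must be drawn 100 mm along x to be free.
- dock: Fixed white dock, 130 mm wide, with two equal bays side by side that face the robot and slope 30 degrees down away from it, on a 150 x 140 mm base. Origin on the worktop below the middle of the mouths; x level, away from the mouths, y to the left, z up. Highest edge, over the mouths, 113 mm above the worktop.
- bay_left (a point): Centre of the left bay's mouth (dock y = +33 mm, 88 mm up). x points into the bay, 30 degrees below level, y across, z square to its roof. Opening 48 x 36 mm, lips rounded by 4 mm. Flange home: cartridge origin at x = +18 mm here. One bay is 95 mm deep, the other 55 mm: there the cartridge stops 35 mm short. Which is which varies.
- bay_right (a point): Centre of the right bay's mouth (dock y = -33 mm); otherwise as bay_left.
- bottle: Bystander: small white bottle with a red cap, 43 mm wide, 88 mm high, standing; origin under its centre.
- timer: Bystander: white bench timer, 64 x 62 x 20 mm; origin under its centre.
- tape: Bystander: roll of marking tape lying flat, 67 mm across, 19 mm high; origin under its centre.
- tube: Bystander: capped conical tube lying, 120 mm long, 34 mm thick; origin under its centre.

How it is judged:
On the way:
1. the cartridge lies flat on the worktop, clear of the sleeve, let go (horizontal distance between cartridge and sleeve above 0.115 m and height (world z) of cartridge below 0.022 m and angle between cartridge's own z axis and vertical below 0.1 rad and linear speed of cartridge below 0.02 m/s and contact force between cartridge and the fingers below 0.1 N), for 0.2 s.
At the end, for the whole second after the job is handed in: The cartridge is in the deep bay, nose first, its flange within 5 mm of the mouth, in line with the bay (8 mm across, 0.1 rad), let go and at rest (((x of cartridge in the frame of bay_left above 0.013 m and y of cartridge in the frame of bay_left between -0.008 and 0.008 m) or (x of cartridge in the frame of bay_right above 0.013 m and y of cartridge in the frame of bay_right between -0.008 and 0.008 m)) and z of cartridge in the frame of bay_left between -0.008 and 0.008 m and angle between the x axis of cartridge and the x axis of bay_left, either way round below 0.1 rad and linear speed of cartridge below 0.01 m/s); the robot touches nothing.
It fails at once if the cartridge is forced against the dock or the insert with more than 50 N (contact force between cartridge and dock above 50 N or contact force between cartridge and insert_thick above 50 N).
It fails at once if the bottle, timer, tape or tube is moved by more than 30 mm (distance of any of bottle, timer, tape, tube from where it was at the start of the episode above 0.03 m).
It also fails if it takes over 72 s, if anything falls off the work surface, if the arm or the gripper's body presses on something with over 40 N, if the wrist force passes 120 N, or if a joint passes its speed limit or range.

### The arm

A 6-joint arm with a two-finger parallel gripper is mounted at the origin on a cart in front of the work surface, level with it; the furniture and walls round the work are solid. World frame = base frame: x ahead of the robot, y to its left, z up, the work surface at z = 0. Lengths are in m, angles in rad, forces in N, time in s.
With the tool pointing down it reaches from about 0.325 to 0.9 m from the base axis. Payload 6.1 kg.
Tool frame: the origin (TCP) lies on the mounting face of the last link; the fingertips stand 182 mm ahead of it and the grasp point (between the pads) lies 164 mm ahead of it (robot.tcp_to_grasp is the distance from the TCP to the grasp point, in m); z points along the fingers, y is the line along which they close (so a half turn about z gives the same grasp; the last joint's range is limited). The gripper opens to 87 mm and grips with 3 to 60 N. Pads are 19 mm wide; open, the fingers measure 117 mm over their backs; the gripper's body (75 mm by 190 mm) begins 51 mm behind the grasp point.
Start: joints at [1.165, 0.22, 1.526, -0, 1.395, -0.126], TCP at [0.173, 0.601, 0.405] pointing down, gripper open.
Joint ranges: [-2.98, 2.98], [-0.91, 2.08], [0.09, 2.57], [-1.24, 4.39], [0.2, 2.65], [-2.68, 2.68]. Speed limits (rad/s): [2.57, 2.57, 3.01, 3.14, 3.14, 3.14].

### API

Orientations are given as a 3x3 rotation matrix whose columns are the frame's x, y, z axes.
In Python, from station import robot, kin, readout, imaging gives the robot as it stands. Calls block until the motion is done:
- robot.movep(position, orientation): joint-space move of the TCP to a pose.
- robot.movel(position, rotation=None, feed=0.15, threshold=None): straight line of the TCP; rotation=None keeps the orientation; feed is the mean speed in m/s. With threshold (N) it stops when the force on the tool has changed by that much, and returns True; else False.
- robot.move_joints(angles): joint-space move.
- robot.set_gripper(opening, newtons=None): finger opening in m; newtons is the grip in N (None keeps the last); returns when the fingers have stopped.
- robot.dwell(seconds).
- kin.solve_ik(position, orientation): joint angles nearest the present ones, or None.
- readout.state(): the state.
- imaging.camera(name): name is "scene" or "side" or "wrist"; returns a dict with "img" (420x560x3 uint8, red, green, blue), "fx", "fy", "cx", "cy" (pixels), "rvec" (rotation vector, rad) and "tvec" (3), from world to camera coordinates, as OpenCV has them; the wrist camera has in their place "hand_eye" (4x4, takes a point from camera to tool coordinates, whose origin is the TCP and whose axes are the flange's). Camera axes: x right, y down, z forward; pixel columns grow to the right and rows downward; lengths in m; the calibration is good to about 2 mm. A picture is of the moment at which its call begins: read the wrist's pose just before it. There is no depth.
A pose or a line that the arm cannot do raises robot.PlanningError and nothing moves.
- robot.close_job(): hands the job in; it is judged then, once.
The state is a dict: "t": time; "joints": joint angles; "joint_vel": joint speeds; "tau": joint torques, N m; "ee_pos": TCP position; "orientation": TCP orientation; "force": force on the tool from outside, world axes, zero at the start; "wrist_torque": the same for the moment, N m; "width": finger opening in m; "grasp_force": force on a finger pad.
Only numpy, scipy, OpenCV 4.12 (cv2) and the standard library are available. Lean on these libraries where they do the work, as an engineer would, in place of code of your own. Each camera call takes 0.05 s, during which the arm holds its last target. There are 200 camera calls.

## Working session

There is one attempt and no reset: what is moved stays moved. The work goes in short steps, each a Python script; the robot and the scene stay as the last script left them, time stands still between calls to the robot, and variables do not carry over. Pictures are saved under pics/ and viewed, at most 10 in all, crops included, and the job is handed in when it is done.

```bash
mkdir -p pics; ls; python3 - <<'E'
from station import robot, kin, readout, imaging
import cv2
for n in ("scene","side"):
    c=imaging.camera(n); cv2.imwrite(f"pics/{n}0.png",c["img"][:,:,::-1])
    print(n,{k:v for k,v in c.items() if k!="img"})
s=readout.state();print(s["t"],s["orientation"],s["force"])
E
```

```text
pics
scene {'fx': 546.7230817071219, 'fy': 546.7230817071219, 'cx': 280.5122613576286, 'cy': 211.89524474760765, 'rvec': array([ 2.12167732, -0.74401561,  0.39381776]), 'tvec': array([-0.34644551,  0.2649885 ,  1.20293593])}
side {'fx': 439.1670484827542, 'fy': 439.1670484827542, 'cx': 279.46199965633815, 'cy': 199.51496538004062, 'rvec': array([ 1.94242079, -0.16953385,  0.13694113]), 'tvec': array([-0.47938947,  0.08911117,  1.34488829])}
0.1 [[-9.61105519e-01  2.76180579e-01 -6.85369550e-04]
 [ 2.76181332e-01  9.61104301e-01 -1.54721041e-03]
 [ 2.31402156e-04 -1.67631874e-03 -9.99998568e-01]] [-0.97874522 -0.10369249  0.66675609]
```

View pics/scene0.png

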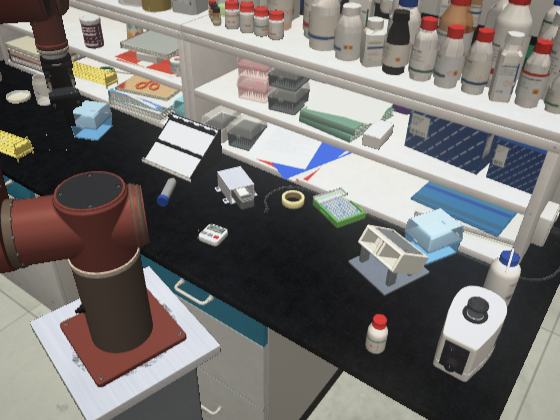

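View pics/side0.png

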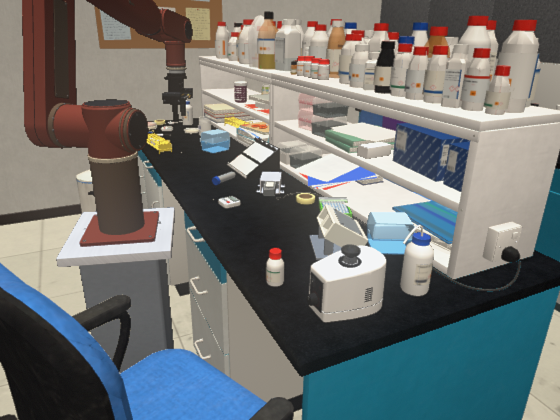

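The scene view shows the sleeve near (237,187), dock (392,255), tube (167,190), timer (212,234), tape (292,199) and bottle (377,333). I'll enlarge the sleeve and dock and compute rough positions.

```bash
cat > h.py <<'E'
from station import robot, kin, readout, imaging
import numpy as np, cv2
from scipy.spatial.transform import Rotation as Ro
def cam(name):
    s=readout.state(); c=imaging.camera(name)
    if name=="wrist":
        T=np.eye(4);T[:3,:3]=s["orientation"];T[:3,3]=s["ee_pos"];M=T@np.array(c["hand_eye"])
        c["R"]=M[:3,:3];c["o"]=M[:3,3]
    else:
        R=cv2.Rodrigues(np.array(c["rvec"]))[0];c["R"]=R.T;c["o"]=-R.T@np.array(c["tvec"])
    return c
def px2w(c,uv,z=0.):
    d=c["R"]@np.array([(uv[0]-c["cx"])/c["fx"],(uv[1]-c["cy"])/c["fy"],1.])
    return c["o"]+d*(z-c["o"][2])/d[2]
def w2px(c,P):
    q=(np.atleast_2d(P)-c["o"])@c["R"]
    return np.c_[q[:,0]/q[:,2]*c["fx"]+c["cx"],q[:,1]/q[:,2]*c["fy"]+c["cy"]]
def down(yaw):  # fingers close along the direction yaw+90deg; tool x at yaw
    x=np.array([np.cos(yaw),np.sin(yaw),0]);z=np.array([0,0,-1.]);return np.c_[x,np.cross(z,x),z]
G=robot.tcp_to_grasp
E
python3 - <<'E'
from h import *
c=cam("scene");im=np.ascontiguousarray(c["img"][:,:,::-1])
a=cv2.resize(im[150:225,190:290],(800,600)[:2],interpolation=2)
a=cv2.resize(im[155:220,190:290],(600,390),interpolation=2)
b=cv2.resize(im[215:300,340:470],(0,0),fx=6,fy=6,interpolation=2)
m=cv2.resize(np.vstack([np.pad(a,((0,0),(0,180),(0,0))),b]),(520,600),interpolation=3)
cv2.imwrite("pics/z1.png",m)
for n,p,z in [("sleeve",(237,187),.03),("timer",(212,236),.01),("tape",(292,200),.01),("bottle",(375,350),0),("tube",(167,190),.017)]:print(n,px2w(c,p,z).round(3))
for p in [(348,260),(378,291),(428,271)]:print(px2w(c,p,0).round(3))
E
```

```text
sleeve [0.501 0.27  0.03 ]
timer [0.331 0.147 0.01 ]
tape [0.605 0.142 0.01 ]
bottle [ 0.401 -0.379  0.   ]
tube [0.34  0.398 0.017]
[ 0.559 -0.137  0.   ]
[ 0.537 -0.261  0.   ]
[ 0.689 -0.291  0.   ]
```

View pics/z1.png

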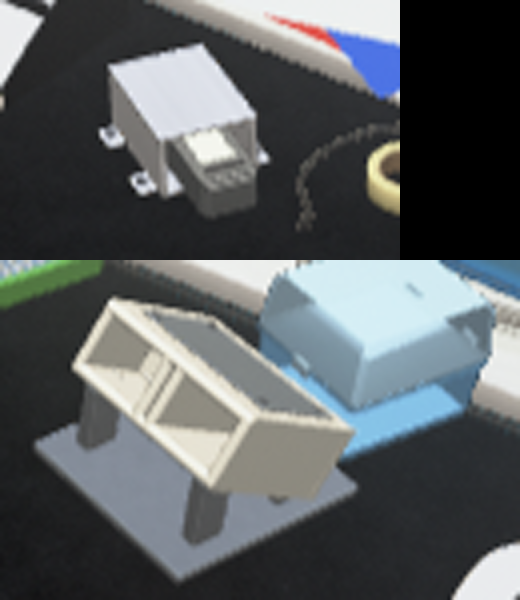

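```bash
python3 - <<'E'
from h import *
c=cam("scene")
print("roof");[print(px2w(c,p,.052).round(4)) for p in [(217.5,171.75),(240.75,166),(254.25,183.25),(230,190)]]
print("base");[print(px2w(c,p,.003).round(4)) for p in [(348.75,260.5),(385,295),(429,271.75)]]
print("top");[print(px2w(c,p,.113).round(4)) for p in [(368.25,225),(402.5,254.5)]]
w=cam("wrist");print(w["hand_eye"],w["fx"],w["cx"],w["cy"])
E
```

```text
roof
[0.4835 0.3437 0.052 ]
[0.5571 0.3275 0.052 ]
[0.5335 0.2283 0.052 ]
[0.4585 0.2431 0.052 ]
base
[ 0.5565 -0.142   0.003 ]
[ 0.5382 -0.2825  0.003 ]
[ 0.686  -0.2963  0.003 ]
top
[ 0.5917 -0.1596  0.113 ]
[ 0.5744 -0.2838  0.113 ]
[[ 9.95598024e-04 -9.58761831e-01 -2.84209008e-01  7.81924368e-02]
 [ 9.99999462e-01  1.03749123e-03  3.13323062e-06 -1.64046748e-03]
 [ 2.91860332e-04 -2.84208858e-01  9.58762348e-01  1.91315487e-02]
 [ 0.00000000e+00  0.00000000e+00  0.00000000e+00  1.00000000e+00]] 295.7626546237089 281.29344536417346 205.6927470544099
```

Sleeve roof measures about 76x102 and dock base about 142 wide, matching the sizes given. Next I check IK for both grip senses, then take a wrist look over the nose.

```bash
cat >> h.py <<'E'
def cart(yaw,pitch=0):   # cartridge axes; pitch = nose down
    return (Ro.from_euler('z',yaw)*Ro.from_euler('y',pitch)).as_matrix()
def tool(Rc,s): # tool rotation gripping the cartridge from above
    return Rc@np.diag([s,-s,-1.])
def tcp(grasp,Rt): return np.asarray(grasp)-G*Rt[:,2]
E
python3 - <<'E'
from h import *
ys=np.deg2rad(-103.7); yd=np.deg2rad(-7.7)
D=np.array([.5686,-.2197,0])
for s in (1,-1):
    R=tool(cart(ys),s)
    for g in [(.491,.215,.02),(.491,.215,.15),(.46,.09,.02),(.49,.2,.02)]: 
        q=kin.solve_ik(tcp(g,R),R);print(s,None if q is None else np.round(q,2))
    Rb=cart(yd,np.pi/6);R=tool(Rb,s)
    for y in(.033,-.033):
      for x in(-.16,-.03):
        g=D+cart(yd)@[0,y,.088]+Rb@[x,0,0]
        q=kin.solve_ik(tcp(g,R),R);print("d",s,y,x,None if q is None else np.round(q,2))
R=tool(cart(ys),-1)
q=[kin.solve_ik(tcp((.491,.215,.15),tool(cart(ys),s)),tool(cart(ys),s)) for s in(1,-1)]
j=np.array(readout.state()["joints"])
q=[x for x in q if x is not None]; q=min(q,key=lambda x:abs(np.array(x)-j).max()); robot.move_joints(q)
c=cam("wrist");cv2.imwrite("pics/w1.png",c["img"][:,:,::-1]);np.savez("w1.npz",**c)
s=readout.state();print(s["t"],s["ee_pos"],np.round(s["joints"],2))
# overlay prediction
E
```

```text
1 [ 0.27  0.29  1.91 -0.    0.95 -2.64]
1 [ 0.27  0.09  1.85 -0.    1.2  -2.64]
1 None
1 [ 0.24  0.27  1.93 -0.    0.94 -2.66]
d 1 0.033 -0.16 [-0.43  0.33  1.63 -0.15  1.69  1.29]
d 1 0.033 -0.03 [-0.39  0.64  1.32 -0.13  1.69  1.33]
d 1 -0.033 -0.16 [-0.53  0.36  1.58 -0.2   1.69  1.2 ]
d 1 -0.033 -0.03 [-0.47  0.67  1.28 -0.17  1.69  1.25]
-1 [ 0.27  0.29  1.91 -0.    0.95  0.5 ]
-1 [ 0.27  0.09  1.85 -0.    1.2   0.5 ]
-1 [ 0.02  0.14  2.08 -0.    0.92  0.26]
-1 [ 0.24  0.27  1.93 -0.    0.94  0.48]
d -1 0.033 -0.16 [-0.43  0.33  1.63 -0.15  1.69 -1.85]
d -1 0.033 -0.03 [-0.39  0.64  1.32 -0.13  1.69 -1.81]
d -1 -0.033 -0.16 [-0.53  0.36  1.58 -0.2   1.69 -1.94]
d -1 -0.033 -0.03 [-0.47  0.67  1.28 -0.17  1.69 -1.89]
2.1417 [0.49082069 0.21590044 0.31377465] [0.27 0.09 1.85 0.   1.2  0.5 ]
```

View pics/w1.png

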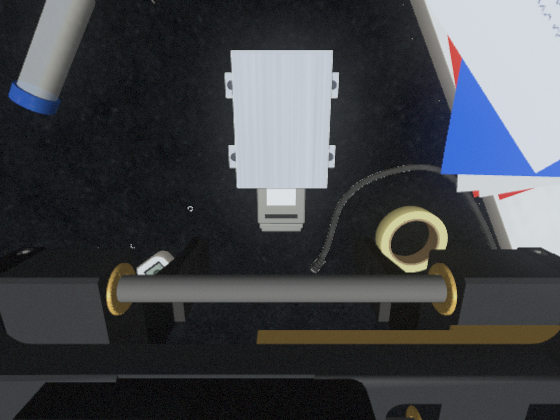

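Wrist view: sleeve roof corners (231,51),(332,51),(327,188),(236,188); nose shaft u 258–305, v 188–231, pointing down the image.

```bash
python3 - <<'E'
from h import *
c=dict(np.load("w1.npz"))
r=np.array([px2w(c,p,.052) for p in [(231,51),(332,51),(327,188),(236,188)]])
print(r.round(4), np.linalg.norm(r[0]-r[1]),np.linalg.norm(r[1]-r[2]),r.mean(0))
d=r[2]+r[3]-r[0]-r[1];yaw=np.arctan2(d[1],d[0]);print("yaw",np.rad2deg(yaw))
n=np.array([px2w(c,p,.036) for p in [(258,205),(305,205),(281,223),(281,231)]])
m=r.mean(0);ax=d/np.linalg.norm(d);ay=np.array([-ax[1],ax[0],0])
print(n.round(4),(n-m)@ax,(n-m)@ay, ax)
E
```

```text
[[0.4837 0.3452 0.052 ]
 [0.5565 0.3277 0.052 ]
 [0.533  0.2263 0.052 ]
 [0.4586 0.2443 0.052 ]] 0.07484093694653046 0.10404254932172151 [0.50793529 0.28588454 0.052     ]
yaw -103.54394430883853
[[0.4703 0.2213 0.036 ]
 [0.512  0.2112 0.036 ]
 [0.4866 0.1994 0.036 ]
 [0.4848 0.1917 0.036 ]] [0.07161479 0.07162498 0.08903698 0.09698488] [-0.02141149  0.02143603 -0.00045217 -0.00045599] [-2.34191076e-01 -9.72190588e-01 -1.33393053e-16]
```

```bash
python3 - <<'E'
from h import *
yaw=np.deg2rad(-103.55);ax=np.array([np.cos(yaw),np.sin(yaw),0]);S=np.array([.5079,.2859,0]);R=tool(cart(yaw),-1)
def P(x,z): return tcp(S+ax*x+[0,0,z],R)
robot.set_gripper(.075)
robot.movep(P(.075,.09),R); robot.movel(P(.075,.026),feed=.12)
robot.set_gripper(.0,25); s=readout.state();print("grip",s["t"],s["width"],s["grasp_force"],np.round(s["force"],1))
print(robot.movel(P(.205,.0265),feed=.1,threshold=20)); s=readout.state();print(s["t"],s["width"],np.round(s["force"],1),s["ee_pos"])
print(robot.movel(P(.205,.0215),feed=.03,threshold=6)); s=readout.state();print(s["ee_pos"],np.round(s["force"],1))
robot.set_gripper(.075); robot.dwell(.3)
robot.movel(P(.205,.12),feed=.2)
robot.movel(P(.17,.17),feed=.2)
c=cam("wrist");cv2.imwrite("pics/w2.png",c["img"][:,:,::-1]);np.savez("w2.npz",**c);print(readout.state()["t"])
# look at the dock
D=np.array([.5686,-.2197,0]);yd=np.deg2rad(-7.7);Rd=tool(cart(yd),-1)
g=D+[-.01,0,.25]
robot.movep(tcp(g,Rd),Rd)
c=cam("wrist");cv2.imwrite("pics/w3.png",c["img"][:,:,::-1]);np.savez("w3.npz",**c);print(readout.state()["t"])
E
```

```text
grip 4.375 0.04378109102246976 24.978794362396002 [-0.2  0.1  2.1]
False
5.825 0.04358724241069042 [ 0.1 -0.2 -0.9] [0.45999116 0.08696303 0.19002426]
True
[0.46034339 0.08700241 0.18541501] [0.4 0.4 3.7]
8.3333
10.3417
```

View pics/w2.png

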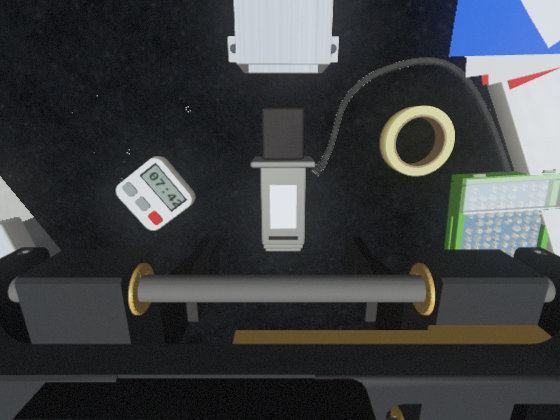

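View pics/w3.png

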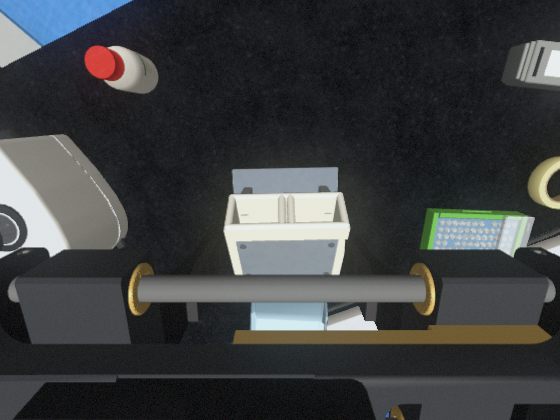

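w2: the cartridge lies flat, free, in line with the tool: grip end u 263–303, v 108–158, flange 251–315 at v 160. w3: the dock is upright in the image, mouths at v 195–237, u 226–349. Enlarge for corners.

```bash
python3 - <<'E'
from h import *
c=dict(np.load("w3.npz"));im=c["img"][:,:,::-1]
cv2.imwrite("pics/z3.png",cv2.resize(im[160:260,215:360],(0,0),fx=5.5,fy=5.5,interpolation=2))
E
```

```text
(no output)
```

View pics/z3.png

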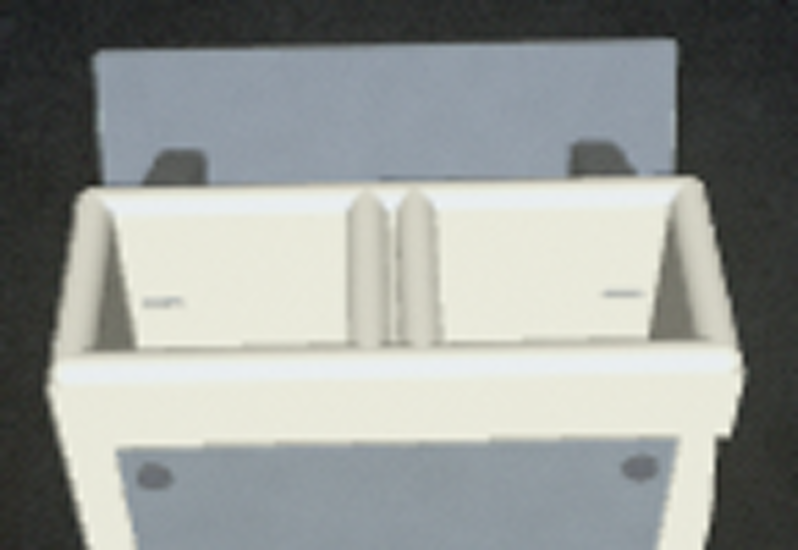

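```bash
python3 - <<'E'
from h import *
from scipy.optimize import least_squares
c=dict(np.load("w3.npz"));f=lambda p:np.array(p)/5.5+[215,160]-.4
def W(p,bx,y,zb):
    return p[:2].tolist()+[0]+cart(p[2])@(np.array([0,y,.088])+cart(0,np.pi/6)@[bx,0,zb])
# image left = dock -y ? check by projection
obs=np.array([f(q) for q in [(48,378),(743,368)]])
for t in(1,):
    mod=[(0,.065*sg,.0289) for sg in(-1,1)]
    p0=np.array([.5686,-.2197,np.deg2rad(-7.7)])
    pr=w2px(c,[W(p0,*m) for m in mod]);print(pr,obs)
    if pr[0,0]>pr[1,0]: mod=mod[::-1]
    F=lambda p:(w2px(c,[W(p,*m) for m in mod])-obs).ravel()
    r=least_squares(F,p0,x_scale=[.01,.01,.02]);p=r.x;print(p,np.rad2deg(p[2]),F(p))
    for m in [(0,0,.0289),(0,0,.018),(0,0,-.018),(.004,.033,-.018),(0,.065,-.026),(0,-.065,-.026),(0,.009,0),(0,-.009,0)]: print(m,((w2px(c,[W(p,*m)])[0]-[215,160]+.4)*5.5).round(0))
b=[px2w(c,f(q),.003) for q in[(95,52),(677,40)]];print("base",b);e=b[1]-b[0];print(np.rad2deg(np.arctan2(-e[0],e[1])),np.linalg.norm(e))
p=p;print("base front rel",[cart(p[2]).T@(x-[p[0],p[1],0]) for x in b])
c=dict(np.load("w2.npz"))
q=np.array([px2w(c,a,.032) for a in[(263,108.5),(303,108.5),(302,156),(263,156)]]);print(q.round(4))
f1=[px2w(c,a,.040) for a in[(251,162),(315,162)]];print("flange",f1,np.linalg.norm(f1[0]-f1[1]))
t=[px2w(c,a,.032) for a in[(264,248),(302,248)]];print("nose",t)
E
```

```text
[[219.35624826 224.57086691]
 [348.12965924 224.66184157]] [[223.32727273 228.32727273]
 [349.69090909 226.50909091]]
[ 0.57199637 -0.21762254 -0.11836039] -6.781550684406556 [-1.01499195  0.07769529  1.01324021  0.05535446]
(0, 0, 0.0289) [395. 373.]
(0, 0, 0.018) [394. 329.]
(0, 0, -0.018) [391. 195.]
(0.004, 0.033, -0.018) [551. 207.]
(0, 0.065, -0.026) [704. 163.]
(0, -0.065, -0.026) [ 77. 173.]
(0, 0.009, 0) [438. 259.]
(0, -0.009, 0) [346. 260.]
base [array([ 0.53597739, -0.2841124 ,  0.003     ]), array([ 0.55181313, -0.14443062,  0.003     ])]
-6.468016294138073 0.14057656336361343
base front rel [array([-0.02791558, -0.07027795,  0.003     ]), array([-0.02868484,  0.07029651,  0.003     ])]
[[0.4705 0.2066 0.032 ]
 [0.5056 0.1982 0.032 ]
 [0.4957 0.1568 0.032 ]
 [0.4599 0.1653 0.032 ]]
flange [array([0.4484798 , 0.16341285, 0.04      ]), array([0.50587119, 0.149741  , 0.04      ])] 0.05899738707606701
nose [array([0.43731681, 0.07343644, 0.032     ]), array([0.47557486, 0.06434823, 0.032     ])]
```

```bash
cat >> h.py <<'E'
YD=np.deg2rad(-6.65);D=np.array([.572,-.2176,0]);Rb=cart(YD,np.pi/6);RT=tool(Rb,-1)
OFF=np.array([-.050,0,.006])   # grasp point in cartridge frame
def C(side,x,y=0,z=0):         # TCP for cartridge origin at (x,y,z) of a bay
    return tcp(D+cart(YD)@[0,.033*side,.088]+Rb@(np.array([x,y,z])+OFF),RT)
def bay(side):                 # present cartridge origin in bay frame
    s=readout.state();Rt=np.array(s["orientation"]);g=np.array(s["ee_pos"])+G*Rt[:,2]
    return Rb.T@(g-D-cart(YD)@[0,.033*side,.088])-OFF, Rb.T@np.array(s["force"]), s
def rep(side,hit=None):
    b,f,s=bay(side);print(hit,"t%.1f"%s["t"],"mm",(b*1000).round(1),"N",f.round(1),"w%.4f"%s["width"])
    return b,f
E
python3 - <<'E'
from h import *
yaw=np.deg2rad(-103.8);R=tool(cart(yaw),-1);g=np.array([.472,.135,.016])+cart(yaw)@OFF
robot.movep(tcp(g+[0,0,.09],R),R);robot.movel(tcp(g,R),feed=.12,threshold=15)
robot.set_gripper(0,40);s=readout.state();print(s["t"],s["width"],s["grasp_force"],s["ee_pos"])
robot.movel(tcp(g+[0,0,.15],R),feed=.2)
robot.movep(C(1,-.115),RT);robot.dwell(.2);rep(1)
c=cam("wrist");cv2.imwrite("pics/w4.png",c["img"][:,:,::-1]);np.savez("w4.npz",**c)
E
```

```text
13.9917 0.03978013032569929 39.99578157439828 [0.48396624 0.18358016 0.18559636]
None t17.1 mm [-1.15e+02  4.00e-01  1.00e-01] N [ 0.6 -0.7 -1.4] w0.0393
```

View pics/w4.png

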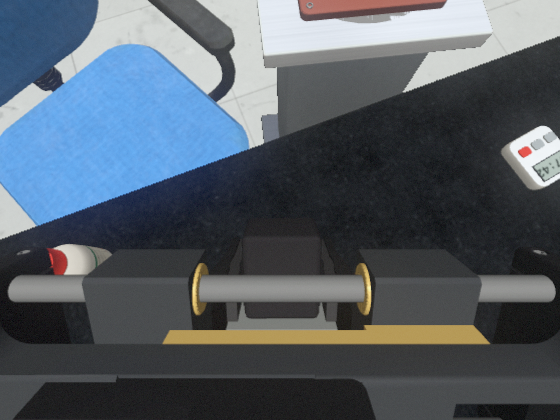

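The wrist view shows only the grip end held straight (u 243–320, v 235–318); the nose is hidden. I'll insert by feel with low thresholds.

```bash
python3 - <<'E'
from h import *
h=robot.movel(C(1,-.062),feed=.06,threshold=7);rep(1,h)
if not h:
    h=robot.movel(C(1,-.002),feed=.03,threshold=7);rep(1,h)
E
```

```text
False t18.2 mm [-62.2  -0.    0.1] N [ 0.2 -0.4 -1.3] w0.0400
True t19.6 mm [-15.2   0.1  -0.8] N [-2.2 -0.2  2.4] w0.0397
```

Stopped at -15 mm, where a shallow bay should stop it (-17 mm). Trying the right bay.

```bash
python3 - <<'E'
from h import *
robot.movel(C(1,-.112),feed=.12);rep(1)
robot.movel(C(-1,-.112),feed=.1);robot.dwell(.2);rep(-1)
h=robot.movel(C(-1,-.062),feed=.06,threshold=7);rep(-1,h)
if not h:
    h=robot.movel(C(-1,.010),feed=.03,threshold=7);rep(-1,h)
E
```

```text
None t20.6 mm [-112.3    0.2   -0.2] N [ 0.5 -0.6 -1.3] w0.0399
None t21.6 mm [-112.6    0.7    0. ] N [ 0.2  0.2 -1.3] w0.0397
False t22.5 mm [-62.8   0.1   0. ] N [ 0.6 -0.3 -1.8] w0.0396
False t25.1 mm [9.3 0.1 0. ] N [0.9 1.2 0.2] w0.0399
```

Right bay is deep. Seat the flange.

```bash
python3 - <<'E'
from h import *
h=robot.movel(C(-1,.026),feed=.02,threshold=8);rep(-1,h)
c=cam("scene");im=c["img"][215:300,340:470,::-1]
cv2.imwrite("pics/s5.png",cv2.resize(im,(0,0),fx=5,fy=5,interpolation=2))
E
```

```text
True t25.7 mm [20.   0.2 -0.3] N [-2.2  0.4  3. ] w0.0397
```

View pics/s5.png

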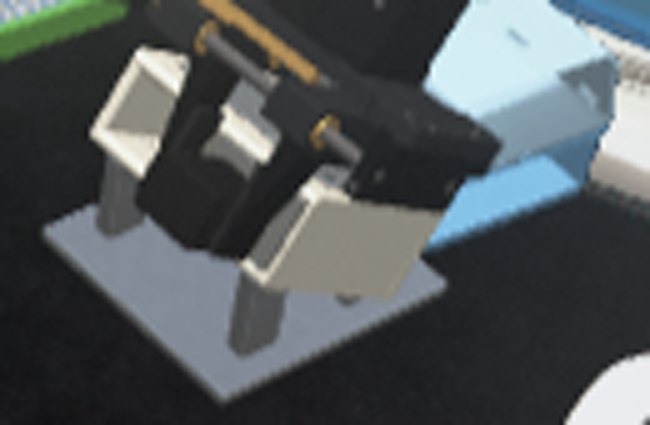

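Contact 35 mm deeper than in the left bay, so the flange is home. Release, back away, check.

```bash
python3 - <<'E'
from h import *
robot.set_gripper(.07);robot.dwell(.2)
b,f=rep(-1)
robot.movel(C(-1,b[0],b[1],.10),feed=.12);robot.movel(C(-1,-.12,0,.16),feed=.2);robot.dwell(.3)
c=cam("scene");im=c["img"][205:300,340:470,::-1]
cv2.imwrite("pics/s6.png",cv2.resize(im,(0,0),fx=5,fy=5,interpolation=2));rep(-1)
# expected pixel positions of flange top edge and grip end rear (home)
for P in [(-.018,.030,.024),(-.018,-.030,.024),(-.072,.02,.016),(-.072,-.02,.016)]:
    w=D+cart(YD)@[0,-.033,.088]+Rb@(np.array([.018,0,-.002])+P);print(P,((w2px(c,w)[0]-[340,205])*5).round())
E
```

```text
None t26.7 mm [19.8  0.4 -1.4] N [-1.4  0.2  0.8] w0.0700
None t29.0 mm [-120.8    0.4  159.3] N [-1.2 -0.7  0.1] w0.0697
(-0.018, 0.03, 0.024) [222. 181.]
(-0.018, -0.03, 0.024) [308. 253.]
(-0.072, 0.02, 0.016) [158. 197.]
(-0.072, -0.02, 0.016) [216. 247.]
```

View pics/s6.png

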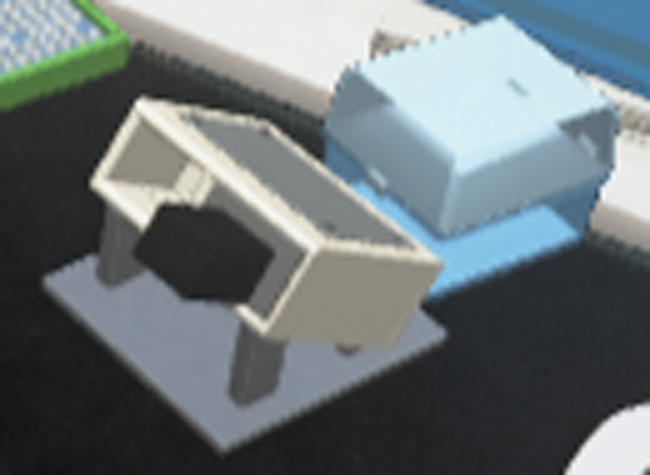

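```bash
python3 -c "
from h import *
print(robot.close_job())"
```

```text
the job is handed in; nothing more can be done
None
```

The cartridge is in the right bay, the deep one, with its flange against the mouth and released. It went in 35 mm further there than in the left bay, and I handed the job in at about 29 s; no verdict came back.

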